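# Load two sample cylinders under the drying bar and open the air valve

### The arm

A 6-joint arm with a two-finger parallel gripper is mounted at the origin on the work surface. World frame = base frame: x ahead of the robot, y to its left, z up, the work surface at z = 0. Lengths are in mm, angles in rad, forces in N, time in s.
With the tool pointing down it reaches from about 350 to 775 mm from the base axis. Payload 7.3 kg.
Tool frame: the origin (TCP) lies midway between the tips of the shut fingers; the grasp point (between the pads) lies 19 mm behind it; z points along the fingers, y is the direction in which the jaws open and shut (so a half turn about z gives the same grasp; the last joint's range is limited). The gripper opens to 92 mm and grips with 3 to 60 N. Pads are 19 mm wide; open, the fingers measure 130 mm over their backs; the gripper's body (75 mm by 190 mm) begins 47 mm behind the grasp point.
Start: joints at [1.022, 0.342, 1.524, -0, 1.275, -0.146], TCP at [205.786, 483.008, 226.741] pointing down, gripper open.
Joint ranges: [-2.53, 2.53], [-0.77, 2.02], [0.04, 2.7], [-1, 4.14], [0.28, 2.66], [-3.11, 3.11]. Speed limits (rad/s): [2.57, 2.57, 3.14, 3.14, 3.14, 3.14].

### API

Orientations are given as [roll, pitch, yaw] about the fixed x, y, z axes, in that order (R = Rz(yaw) Ry(pitch) Rx(roll)).
In Python, from plant import sensors, imaging, ticket gives the robot as it stands. The module is installed in compiled form; this text tells all that it offers.
- The arm moves only by the tool arm_command, never from a script. Its argument "increments" is one flat list of numbers, 5 for each row, row after row: the closure, from 0 (fully open) to 1 (shut), then the shift along the tool's x, y, z in mm, then the turn about the tool's z in degrees. In form: [hand, dx, dy, dz, spin, hand, dx, dy, dz, spin, ...]. A call has 1 to 20 rows; each row is the pose to reach, as a shift and turn from the pose commanded when the call began, along the tool's axes at that moment; what a row does not reach only later rows make up. A row lasts 1/8 s, in which the tool goes at most 62.5 mm and 10.7 degrees, less where a joint would pass 70% of its speed; a pose out of reach is approached as far as the arm can. A call with a gripper value outside its range is refused whole. The fingers move at their own pace and stop on an object; the grip force is fixed at half the most. Time passes only in rows, so rows that repeat a pose let the fingers close. It gives the time, the measured TCP pose, the force and the opening at its end, in the units of the state.
- sensors.get_obs(): the state, without advancing time (a new reading comes with each control period).
- imaging.capture(name): name is "side" or "top"; returns the picture (400x640x3 uint8, blue, green, red); there is no depth.
- imaging.calibration(name): a dict with "fx", "fy", "cx", "cy" (pixels), "world_to_cam" (4x4, takes a point from world to camera coordinates). Camera axes: x right, y down, z forward; pixel columns grow to the right and rows downward; lengths in mm; the calibration is good to about 2 mm. A picture is of the moment at which its call begins. calibration takes no time and is no camera call.
- ticket.close_job(): hands the job in, once; it reports no verdict.
The state is a dict: "time": time; "joint_positions": joint angles; "dq": joint speeds; "tau": joint torques, N m; "tool_pos": TCP position; "tcp_rot": TCP orientation; "contact_force": force on the tool from outside, world axes, zero at the start; "moment": the same for the moment, N m; "grip_width": finger opening in mm.
Only numpy, scipy, OpenCV 4.12 (cv2) and the standard library are available. Lean on these libraries where they do the work, as an engineer would, in place of code of your own. Each camera call takes 0.05 s, during which the arm holds its last target. There are 200 camera calls.

### The job

Lay the two steel sample cylinders in the two shallow pockets of the block under the drying station's overhead bar, one in each, setting them down rather than dropping them, so that both lie level and can no longer roll. Then, with both in place, push the lever of the air valve round its quarter turn, all the way to the stop. Leave the other things on the bench where they are.

Things in the scene. Friction and masses are not known exactly. Their poses are not given: they have to be found in the camera images.
- cyl_a: closed steel sample cylinder with domed ends, 50 mm diameter, 120 mm long over the domes, about 0.4 kg (0.3 to 0.55), smooth and bare; lies on the bench and rolls when nudged. Origin at its centre; its own x runs along its length, so it lies level when x is level. The two are alike.
- cyl_b: closed steel sample cylinder with domed ends, 50 mm diameter, 120 mm long over the domes, about 0.4 kg (0.3 to 0.55), smooth and bare; lies on the bench and rolls when nudged. Origin at its centre; its own x runs along its length, so it lies level when x is level. The two are alike.
- station: white drying station fixed on the bench: a deck with an overhead bar. Origin on the bench surface; its x points from the robot side to the back, y to the left, z up. Deck: x -75 to 165 mm, y -210 to 210, top at z 30. Two posts at the rear, x 125 to 155 mm, y +-185, carry the bar on level arms (z 290 to 320). The front and the space between deck and bar are open.
- bar (a point): middle of the overhead bar's underside, station x 27, y 0, z 250 mm. The bar is 105 mm deep (station x -25 to 80), 420 mm wide in y, and 70 mm high. It overhangs the middles of the pockets, so a gripper pointing straight down cannot reach in; one leaning back towards the robot by about 35 to 45 degrees from vertical can.
- deck (a point): middle of the deck, station x 0, y 0, z 30 mm. Here stands an aluminium block, x -66 to 66 mm, 300 mm long in y, flat top at station z 65. It keeps still, but its middle is anywhere from y -45 to 45 mm and is NOT reported: find the pockets by sight or touch. From x -24 to 24 it is cut down to z 45 along its whole length, giving fingertips room.
- pocket_level (a point): station x 0, y 0, z 83 mm: height of a cylinder's centre when home in a pocket; on the block's flat top it is at z 90. The two pockets lie 57.5 mm either side of the block's middle: V troughs along x, flanks at 30 degrees, 38 mm wide, 11 mm deep, 116 mm long between end walls, middles at x 0. Let go up to 10 mm beside a pocket's middle, a cylinder rolls in.
- valve: brass ball valve on a steel foot 70 x 90 mm, fixed on the bench; origin on the bench surface under the handle's pivot; pipe stubs along its y reach from -77 to 85 mm; highest fixed part at z 92 mm
- handle_pivot (a point): the pivot of the lever handle (vertical axis), 97 mm above the bench
- handle_tip (a point): outer end of the flat lever handle, on its centre line: 135 mm from the pivot, 97 mm above the bench. The handle's outer 85 mm has a rubber grip 22 mm wide and 13 mm high; nothing lies under it but the bench
- handle (a joint): angle of the lever handle about its vertical pivot: 0 (closed) has it pointing along the valve's -x, towards the robot side; it grows anticlockwise seen from above, to 1.571 at the solid end stop, where it points along the valve's -y, to the right (open). Starts between 0 and 0.25. Friction about 0.25 N m, no spring
- beaker: bystander: glass beaker, 72 mm diameter, 90 mm high, origin under its middle
- wrench: bystander: steel wrench 180 mm long lying on the bench
- weight: bystander: brass weight with a knob, 48 mm diameter, 64 mm high
- jar: bystander: amber jar, 64 mm diameter, 85 mm high
- notebook: bystander: blue notebook 150 x 110 x 14 mm lying flat
- screwdriver: bystander: screwdriver 170 mm long lying on the bench
- mug: bystander: white mug, 80 mm diameter, 90 mm high
Mind the look-alikes: they are no part of the job. Leave any turquoise or yellow look-alike of the cyl_a alone.

How it is judged:
By the outcome, as a careful person would: the job done as asked, in the order asked, and still so for the second after the job is handed in, with the robot touching nothing.
It also fails if it takes over 72 s, if anything falls off the work surface, if the arm or the gripper's body presses on something with over 40 N, if the wrist force passes 120 N, or if a joint passes its speed limit or range.

## Working session

There is one attempt and no reset: what is moved stays moved. The work goes in short steps, Python scripts to look and compute and a tool call to move; the robot and the scene stay as the last step left them, time stands still between calls to the robot, and variables do not carry over. Pictures are saved under pics/ and viewed, about 8 in all and at most 12, crops included, and the job is handed in when it is done.

Besides the shell and the picture viewer there is one more tool, called after "Request:" as name(argument=value, ...) on one line, values as JSON. arm_command: Moves the arm, as the interface text tells. Its arguments: {"type":"object","properties":{"increments":{"type":"array","items":{"type":"number"}}},"required":["increments"]}

```bash
mkdir -p pics
cat > h.py <<'E'
import numpy as np,cv2
from plant import sensors,imaging,ticket
def ray(n,u,v):
    c=imaging.calibration(n);M=np.array(c["world_to_cam"]);R=M[:3,:3];t=M[:3,3]
    return -R.T@t, R.T@np.array([(u-c["cx"])/c["fx"],(v-c["cy"])/c["fy"],1.])
def onz(n,u,v,z):
    o,d=ray(n,u,v);return o+d*(z-o[2])/d[2]
def proj(n,p):
    c=imaging.calibration(n);M=np.array(c["world_to_cam"]);q=M[:3,:3]@np.array(p,float)+M[:3,3]
    return np.array([c["fx"]*q[0]/q[2]+c["cx"],c["fy"]*q[1]/q[2]+c["cy"]])
E
python3 - <<'E'
from h import *
for n in("top","side"):
    cv2.imwrite(f"pics/{n}0.png",imaging.capture(n))
    c=imaging.calibration(n);o,d=ray(n,320,200);print(n,c["fx"],o.round(),(d/np.linalg.norm(d)).round(2))
print(sensors.get_obs())
E
```

```text
top 448.5637624656822 [ 261.  -54. 1907.] [ 0.12 -0.02 -0.99]
side 372.70649411211593 [ 266. -960.  948.] [ 0.21  0.75 -0.63]
{'time': 0.1, 'joint_positions': array([ 1.02201097e+00,  3.42662768e-01,  1.52489051e+00, -3.10074883e-06,
        1.27539424e+00, -1.45984339e-01]), 'dq': array([-0.00178211, -0.00228602, -0.00336448,  0.00083907,  0.00147684,
       -0.00103333]), 'tau': array([ 2.47099793e-03, -4.32006991e+01, -2.44694299e+01,  7.20273843e-02,
        5.26801986e-02, -4.51194580e-05]), 'tool_pos': array([205.58803181, 482.69461894, 226.12022534]), 'tcp_rot': array([-3.14025177e+00, -1.94153331e-04,  2.73879241e+00]), 'contact_force': array([ 0.53419921, -0.23279501,  0.65056886]), 'moment': array([-0.0368938 ,  0.0154248 ,  0.03336928]), 'grip_width': 91.7264561427769}
```

View pics/top0.png

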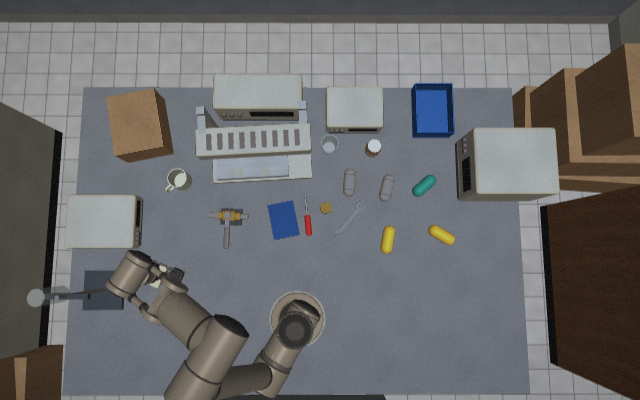

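View pics/side0.png

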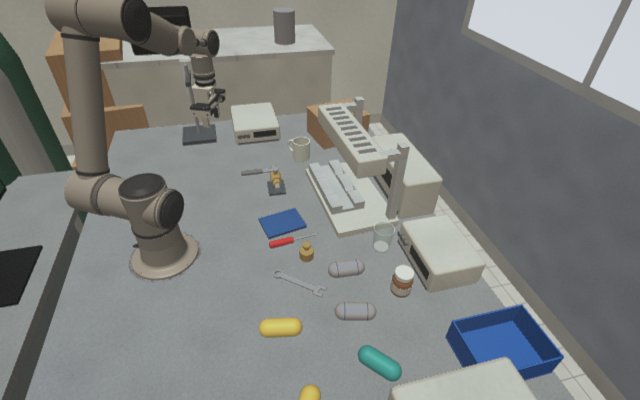

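Candidates for the sample cylinder, by top-view pixel:
- bare grey: (349,182) and (386,187)
- turquoise: (425,185)
- yellow: (388,239) and (441,235)

I choose the two grey ones by the description and check them in a close crop.

Run:
```python
from h import *
t=cv2.imread("pics/top0.png");s=cv2.imread("pics/side0.png")
a=cv2.resize(t[125:255,190:450],(800,400),interpolation=cv2.INTER_CUBIC)
b=cv2.resize(s[150:250,230:430],(400,200),interpolation=cv2.INTER_CUBIC)
c=cv2.resize(s[230:330,300:500],(400,200),interpolation=cv2.INTER_CUBIC)
cv2.imwrite("pics/c1.png",np.vstack([a,np.hstack([b,c])]))
hsv=cv2.cvtColor(t,cv2.COLOR_BGR2HSV)
for p in[(349,182),(386,187),(340,205),(425,185),(230,225)]:print(p,t[p[1],p[0]],hsv[p[1],p[0]])
# cylinders: differ from bench bluishness
d=t.astype(int);m=((d[:,:,0]-d[:,:,2])<12).astype(np.uint8)*255
for x0,y0,x1,y1 in[(336,162,362,202),(372,168,402,206)]:
    w=np.zeros_like(m);w[y0:y1,x0:x1]=m[y0:y1,x0:x1]
    cs,_=cv2.findContours(w,0,2);c=max(cs,key=cv2.contourArea)
    (cx,cy),(ww,hh),an=cv2.minAreaRect(c)
    M=cv2.moments(c);ux,uy=M["m10"]/M["m00"],M["m01"]/M["m00"]
    th=.5*np.arctan2(2*M["mu11"],M["mu20"]-M["mu02"])
    P=onz("top",ux,uy,25);Q=onz("top",ux+20*np.cos(th),uy+20*np.sin(th),25)
    print(cv2.contourArea(c),(ux,uy),(ww,hh,an),P.round(1),np.degrees(np.arctan2(*(Q-P)[[1,0]])).round(1))
for nm,u,v,z in[("deckFR",312,178,30),("deckFL",213,182,30),("pivot",232,216,97),("tip",226,247,97),("mug",178,180,45),("beaker",330,146,45),("jar",373,148,80),("weight",326,208,50),("screwd tip",306,197,5)]:print(nm,onz("top",u,v,z).round())
```

```text
(349, 182) [143 127 125] [117  32 143]
(386, 187) [139 126 123] [114  29 139]
(340, 205) [127 118 114] [111  26 127]
(425, 185) [142 152  58] [ 87 158 152]
(230, 225) [107 100  96] [109  26 107]
296.5 (348.9673974142777, 182.14221472737492) (13.717873573303223, 28.42569351196289, 8.130102157592773) [ 568.4 -220.4   25. ] -4.1
300.5 (386.3117027176927, 187.4065446478092) (13.7164306640625, 29.156784057617188, 12.994616508483887) [ 545.7 -378.9   25. ] -13.8
deckFR [585. -63.  30.]
deckFL [568. 356.  30.]
pivot [418. 261.  97.]
tip [294. 282.  97.]
mug [575. 499.  45.]
beaker [ 721. -140.   45.]
jar [ 704. -318.   80.]
weight [ 455. -121.   50.]
screwd tip [507. -37.   5.]
```

View pics/c1.png

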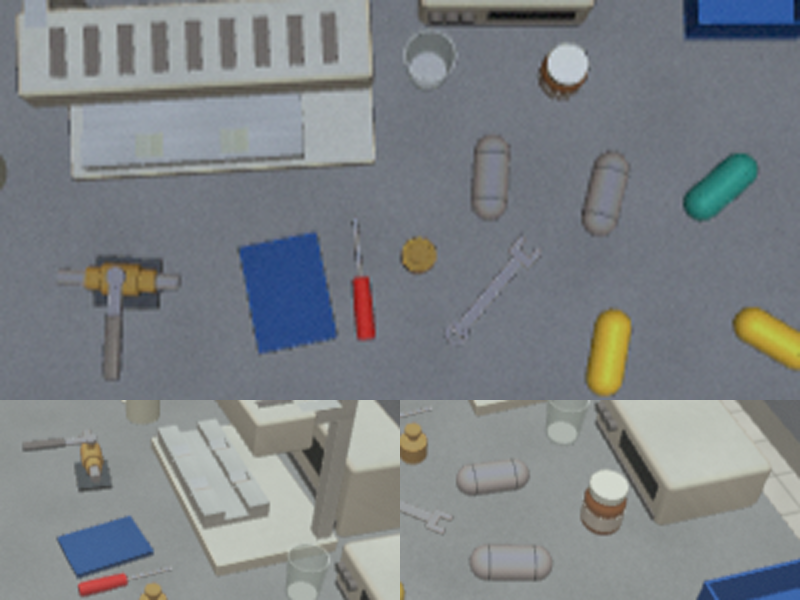

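The crop confirms the choice: both grey cylinders carry girth seams, and the turquoise and yellow ones stay out. The pockets show as yellowish patches at top-view pixels (238,172) and (266,170). 

The rows contain no tilt, so I first test, high up and clear of everything, how the arm approaches a pose out of reach.

Request:
arm_command(increments=[0, 0, 0, -60, 0, 0, 0, 0, -120, 0, 0, 0, 0, -180, 0, 0, 0, 60, -200, 0, 0, 0, 120, -200, 0, 0, 0, 180, -200, 0, 0, 0, 240, -200, 0, 0, 0, 300, -200, 0, 0, 0, 350, -200, 0, 0, 0, 350, -200, 0, 0, 0, 350, -200, 0])

```text
time: 1.48
tool_pos: [303.1, 711.4, 370.5]
tcp_rot: [3.093, 0.0, 2.739]
contact_force: [-0.2, -0.4, 0.2]
grip_width: 91.5
```

Run:
```python
from h import *
o=sensors.get_obs();print({k:np.round(o[k],3) for k in("time","joint_positions","tool_pos","tcp_rot","contact_force")})
```

```text
{'time': np.float64(1.475), 'joint_positions': array([ 1.067,  0.95 ,  0.036,  0.005,  2.107, -0.098]), 'tool_pos': array([303.074, 711.426, 370.466]), 'tcp_rot': array([3.093, 0.   , 2.739]), 'contact_force': array([-0.192, -0.363,  0.161])}
```

Request:
arm_command(increments=[0, 0, -50, 0, 0, 0, 0, -100, 0, 0, 0, 0, -150, 0, 0, 0, 0, -150, 0, 0])

```text
time: 1.98
tool_pos: [242.8, 570.6, 364.5]
tcp_rot: [3.092, 0.0, 2.739]
contact_force: [0.4, -0.2, 1.7]
grip_width: 92.4
```

Run:
```python
from h import *
o=sensors.get_obs();print({k:np.round(o[k],3) for k in("time","joint_positions","tool_pos","tcp_rot","contact_force")})
```

```text
{'time': np.float64(1.975), 'joint_positions': array([ 1.042,  0.443,  1.   ,  0.006,  1.649, -0.125]), 'tool_pos': array([242.8  , 570.596, 364.486]), 'tcp_rot': array([3.092, 0.   , 2.739]), 'contact_force': array([ 0.363, -0.161,  1.724])}
```

The commanded pose becomes the achieved one, so tilt persists: pushing against the reach limit leans the tool outward, which is the lean I need. I'll accumulate it straight ahead of the robot, along the station's x.

```bash
cat >> h.py <<'E'
from scipy.spatial.transform import Rotation as Ro
def Rt(): return Ro.from_euler("xyz",sensors.get_obs()["tcp_rot"]).as_matrix()
def tool(d): return (Rt().T@np.array(d,float)).round(1)
def st():
    o=sensors.get_obs();R=Rt();z=R[:,2];y=R[:,1]
    print("t",round(float(o["time"]),2),"p",o["tool_pos"].round(1),"grasp",(o["tool_pos"]-19*z).round(1),"q",o["joint_positions"].round(3))
    print("tilt",np.degrees(np.arccos(-z[2])).round(1),"az",np.degrees(np.arctan2(z[1],z[0])).round(1),"y",y.round(3),"F",o["contact_force"].round(1),"w",round(float(o["grip_width"]),1))
E
python3 - <<'E'
from h import *
st();p=sensors.get_obs()["tool_pos"];print(tool(np.array([640,-20,430])-p))
E
```

```text
t 1.98 p [242.8 570.6 364.5] grasp [242.4 569.7 383.5] q [ 1.042  0.443  1.     0.006  1.649 -0.125]
tilt 2.8 az 66.4 y [0.391 0.919 0.049] F [ 0.4 -0.2  1.7] w 92.4
[-596.9 -384.   -84.2]
```

Request:
arm_command(increments=[0, -50, -32, -7, -5, 0, -100, -64, -14, -10, 0, -150, -96, -21, -15, 0, -200, -128, -28, -20, 0, -250, -160, -35, -25, 0, -300, -192, -42, -25, 0, -350, -224, -49, -25, 0, -400, -256, -56, -25, 0, -450, -288, -63, -25, 0, -500, -320, -70, -25, 0, -550, -352, -77, -25, 0, -597, -384, -84, -25])

```text
time: 3.48
tool_pos: [641.9, -18.5, 431.1]
tcp_rot: [3.101, 0.024, -3.109]
contact_force: [0.5, 0.3, 1.4]
grip_width: 92.3
```

Request:
arm_command(increments=[0, -300, 0, -50, 0, 0, -600, 0, -50, 0, 0, -600, 0, -50, 0, 0, -600, 0, -50, 0])

```text
time: 3.98
tool_pos: [761.6, -8.9, 392.3]
tcp_rot: [3.101, 0.058, -3.11]
contact_force: [-0.2, 0.8, 0.2]
grip_width: 92.0
```

```bash
python3 -c "
from h import *
st()"
```

```text
t 3.98 p [761.6  -8.9 392.3] grasp [760.5  -9.7 411.3] q [-0.133  0.92   0.039  0.058  2.132 -1.704]
tilt 4.0 az 36.9 y [-0.034  0.999  0.04 ] F [-0.2  0.8  0.2] w 92.0
```

Request:
arm_command(increments=[0, 0, 0, -60, 0, 0, 0, 0, -120, 0, 0, 0, 0, -180, 0, 0, 0, 0, -240, 0, 0, 0, 0, -300, 0])

```text
time: 4.6
tool_pos: [658.8, -14.5, 535.1]
tcp_rot: [3.103, 0.097, -3.111]
contact_force: [-0.4, -0.1, -0.3]
grip_width: 91.5
```

```bash
python3 -c "
from h import *
st()"
```

```text
t 4.6 p [658.8 -14.5 535.1] grasp [657.  -15.3 554. ] q [-0.166  0.714  0.036  0.076  2.302 -1.715]
tilt 6.0 az 23.4 y [-0.034  0.999  0.038] F [-0.4 -0.1 -0.3] w 91.5
```

Request:
arm_command(increments=[0, 0, 0, -60, 0, 0, 0, 0, -120, 0, 0, 0, 0, -180, 0, 0, 0, 0, -240, 0, 0, 0, 0, -300, 0, 0, 0, 0, -360, 0, 0, 0, 0, -420, 0, 0, 0, 0, -480, 0, 0, 0, 0, -540, 0, 0, 0, 0, -600, 0])

```text
time: 5.85
tool_pos: [477.6, -20.3, 680.4]
tcp_rot: [3.104, 0.125, -3.113]
contact_force: [-0.4, 0.3, -0.1]
grip_width: 92.0
```

```bash
python3 -c "
from h import *
st()"
```

```text
t 5.85 p [477.6 -20.3 680.4] grasp [475.3 -21.1 699.3] q [-0.251  0.442  0.037  0.127  2.549 -1.743]
tilt 7.5 az 18.6 y [-0.034  0.999  0.038] F [-0.4  0.3 -0.1] w 92.0
```

Each push against the limit adds 2–3°, so I go back to the stretched pose and make several short pushes in a row.

Request:
arm_command(increments=[0, -60, 0, 50, 0, 0, -120, 0, 100, 0, 0, -180, 0, 150, 0, 0, -240, 0, 180, 0])

```text
time: 6.35
tool_pos: [675.4, -7.7, 533.1]
tcp_rot: [3.104, 0.138, -3.113]
contact_force: [-0.1, 0.3, -0.4]
grip_width: 91.8
```

Request:
arm_command(increments=[0, -60, 0, 0, 0, 0, -120, 0, 0, 0])

```text
time: 6.6
tool_pos: [721.0, -3.6, 499.4]
tcp_rot: [3.104, 0.177, -3.115]
contact_force: [-0.5, -0.7, 1.3]
grip_width: 92.0
```

Request:
arm_command(increments=[0, -60, 0, 0, 0, 0, -120, 0, 0, 0])

```text
time: 6.85
tool_pos: [760.6, 0.1, 472.5]
tcp_rot: [3.105, 0.222, -3.116]
contact_force: [0.5, 0.8, -0.1]
grip_width: 92.0
```

Request:
arm_command(increments=[0, -60, 0, 0, 0])

```text
time: 6.98
tool_pos: [784.1, 2.1, 459.9]
tcp_rot: [3.106, 0.259, -3.118]
contact_force: [-0.0, -0.1, -0.1]
grip_width: 91.7
```

Request:
arm_command(increments=[0, -300, 0, 0, 0])

```text
time: 7.1
tool_pos: [807.3, 4.0, 447.2]
tcp_rot: [3.106, 0.295, -3.119]
contact_force: [-0.5, -0.7, -0.4]
grip_width: 91.9
```

```bash
python3 -c "
from h import *
st()"
```

```text
t 7.1 p [807.3   4.  447.2] grasp [801.8   3.2 465.4] q [-0.12   0.863  0.037  0.083  1.953 -1.677]
tilt 17.0 az 8.3 y [-0.033  0.999  0.034] F [-0.5 -0.7 -0.4] w 91.9
```

Request:
arm_command(increments=[0, -60, 0, 0, 0])

```text
time: 7.22
tool_pos: [827.8, 5.8, 437.7]
tcp_rot: [3.106, 0.332, -3.12]
contact_force: [-0.0, -0.2, -1.6]
grip_width: 91.6
```

Request:
arm_command(increments=[0, -60, 0, 0, 0])

```text
time: 7.35
tool_pos: [846.7, 7.3, 431.0]
tcp_rot: [3.106, 0.369, -3.122]
contact_force: [-0.4, -0.2, 0.0]
grip_width: 91.9
```

Request:
arm_command(increments=[0, -60, 0, 0, 0])

```text
time: 7.48
tool_pos: [864.1, 8.6, 426.7]
tcp_rot: [3.106, 0.408, -3.123]
contact_force: [0.6, 0.2, 0.3]
grip_width: 92.0
```

Request:
arm_command(increments=[0, -60, 0, 0, 0])

```text
time: 7.6
tool_pos: [880.1, 9.8, 424.8]
tcp_rot: [3.106, 0.447, -3.125]
contact_force: [0.7, 0.1, 0.0]
grip_width: 91.5
```

Request:
arm_command(increments=[0, -60, 0, 0, 0])

```text
time: 7.72
tool_pos: [894.8, 10.9, 425.1]
tcp_rot: [3.106, 0.486, -3.126]
contact_force: [-0.2, -0.1, -0.2]
grip_width: 92.1
```

Request:
arm_command(increments=[0, -60, 0, 0, 0])

```text
time: 7.85
tool_pos: [908.2, 11.7, 427.7]
tcp_rot: [3.106, 0.526, -3.128]
contact_force: [0.3, 0.2, -0.4]
grip_width: 92.1
```

Request:
arm_command(increments=[0, -60, 0, 0, 0])

```text
time: 7.98
tool_pos: [920.2, 12.5, 432.5]
tcp_rot: [3.105, 0.566, -3.13]
contact_force: [0.4, -1.0, -1.0]
grip_width: 91.7
```

```bash
python3 -c "
from h import *
st()
# station geometry
FR=onz('top',311.9,178.0,30);FL=onz('top',213.4,182.9,30)
yd=(FL-FR);L=np.linalg.norm(yd);yd/=L;xd=np.array([yd[1],-yd[0],0])
S=(FL+FR)/2+75*xd;print('L',L,'yaw',np.degrees(np.arctan2(xd[1],xd[0])),'S',S)
for n,u,v,z in[('pL',238.4,171.8,58),('pR',266.05,170.5,58),('bL',216.7,176,65),('bR',288.5,176,65)]:
    d=onz('top',u,v,z)-S;print(n,d@xd,d@yd)
"
```

```text
t 7.97 p [920.2  12.5 432.5] grasp [910.   11.7 448.5] q [-0.104  0.933  0.037  0.098  1.612 -1.664]
tilt 32.5 az 4.6 y [-0.031  0.999  0.031] F [ 0.4 -1.  -1. ] w 91.7
L 417.2724080539817 yaw 2.8684551363118147 S [649.89587803 149.42018226  30.        ]
pL -38.07719189589363 97.44541262431999
pR -38.361036113267005 -18.18716332716889
bL -52.656899373867404 186.96437876157148
bR -67.68878497852488 -111.25868941798059
```

Request:
arm_command(increments=[0, -60, 0, 0, 0])

```text
time: 8.1
tool_pos: [930.9, 13.1, 439.3]
tcp_rot: [3.105, 0.606, -3.132]
contact_force: [-0.5, -0.1, 1.1]
grip_width: 92.0
```

```bash
cat >> h.py <<'E'
def plan(G,yaw,back=(0,)):
    "tool increments to bring the grasp point to G, retreated by back, jaws across axis yaw(deg)"
    st();R=Rt();z=R[:,2];p=sensors.get_obs()["tool_pos"]
    c=np.array([np.cos(np.radians(yaw)),np.sin(np.radians(yaw)),0]);y=np.cross(z,c);y/=np.linalg.norm(y)
    if y@R[:,1]<0:y=-y
    s=np.degrees(np.arctan2(np.cross(R[:,1],y)@z,R[:,1]@y))
    for b in back:print("back",b,"inc",tool(np.array(G)+19*z-b*z-p),"spin",s.round(1))
E
python3 - <<'E'
from h import *
plan((563,-220,25),-4,(120,0));p=sensors.get_obs()["tool_pos"];print(tool(np.array([600,-220,400])-p))
E
```

```text
t 8.1 p [930.9  13.1 439.3] grasp [920.1  12.3 454.9] q [-0.103  0.933  0.037  0.101  1.572 -1.664]
tilt 34.8 az 4.3 y [-0.031  0.999  0.03 ] F [-0.5 -0.1  1.1] w 92.0
back 120 inc [ 540.3 -234.1   20.2] spin 7.0
back 0 inc [ 540.3 -234.1  140.2] spin 7.0
[ 296.3 -223.8 -165.8]
```

Request:
arm_command(increments=[0, 42, -32, -24, 0, 0, 84, -64, -47, 0, 0, 126, -96, -71, 0, 0, 168, -128, -95, 0, 0, 210, -160, -118, 0, 0, 252, -192, -142, 0, 0, 296, -224, -166, 0, 0, 340, -226, -132, 3, 0, 380, -228, -100, 5, 0, 420, -230, -70, 7, 0, 460, -232, -40, 7, 0, 500, -234, -10, 7, 0, 540, -234, 20, 7, 0, 540, -234, 20, 7])

```text
time: 9.85
tool_pos: [507.9, -223.1, 112.9]
tcp_rot: [3.017, 0.579, 3.0]
contact_force: [0.1, -0.4, 0.4]
grip_width: 91.9
```

Run:
```python
from h import *
plan((563,-220,25),-4,(0,))
t=imaging.capture("top");s=imaging.capture("side")
a=cv2.resize(t[130:230,310:430],(480,400),interpolation=cv2.INTER_CUBIC)
b=cv2.resize(s[220:340,280:424],(480,400),interpolation=cv2.INTER_CUBIC)
for n,im in(("top",t),("side",s)):
    for k in(-35,35):
        print(n,proj(n,(568.4+k*.9975,-220.4-k*.07,25)).round(1))
cv2.imwrite("pics/c2.png",np.vstack([a,b])[:, :])
```

```text
t 9.85 p [ 507.9 -223.1  112.9] grasp [ 497.3 -224.   128.7] q [-0.811  0.376  2.048  0.993  0.545 -3.104]
tilt 33.9 az 4.7 y [0.073 0.992 0.104] F [ 0.1 -0.4  0.4] w 91.9
back 0 inc [  2.8  -2.  122.8] spin -0.3
top [348.5 190.3]
top [349.5 174.1]
side [335.5 269.4]
side [356.7 266.6]
```

View pics/c2.png

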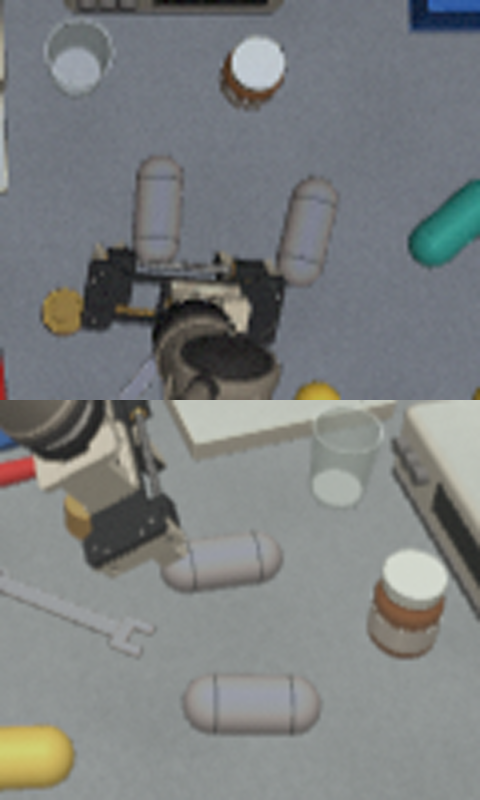

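The top crop shows cyl_a at about (349,182) just ahead of the open jaws. q6 is at its limit though, so I back off and spin the tool half a turn, which gives the same grasp.

Request:
arm_command(increments=[0, 0, 0, -40, 0, 0, 0, 0, -40, 10, 0, 0, 0, -40, 20, 0, 0, 0, -40, 30, 0, 0, 0, -40, 40, 0, 0, 0, -40, 50, 0, 0, 0, -40, 60, 0, 0, 0, -40, 70, 0, 0, 0, -40, 80, 0, 0, 0, -40, 90, 0, 0, 0, -40, 100, 0, 0, 0, -40, 110, 0, 0, 0, -40, 120, 0, 0, 0, -40, 130, 0, 0, 0, -40, 140, 0, 0, 0, -40, 150, 0, 0, 0, -40, 160, 0, 0, 0, -40, 170, 0, 0, 0, -40, 180, 0, 0, 0, -40, 180])

```text
time: 12.45
tool_pos: [487.9, -226.5, 150.1]
tcp_rot: [-3.027, -0.586, -0.133]
contact_force: [0.0, 0.1, -0.8]
grip_width: 92.1
```

Run:
```python
from h import *
plan((563,-220,25),-4,(0,))
```

```text
t 12.45 p [ 487.9 -226.5  150.1] grasp [ 477.3 -227.3  165.8] q [-0.854  0.283  2.049  0.887  0.618  0.122]
tilt 34.2 az 4.2 y [-0.069 -0.993 -0.095] F [ 0.   0.1 -0.8] w 92.1
back 0 inc [ -7.9   0.3 164.8] spin 0.1
```

Request:
arm_command(increments=[0, -3, 0, 45, 0, 0, -6, 0, 85, 0, 0, -8, 0, 120, 0, 0, -8, 0, 140, 0, 0, -8, 0, 155, 0, 0, -8, 0, 163, 0, 0, -8, 0, 163, 0])

```text
time: 13.32
tool_pos: [572.1, -218.4, 9.6]
tcp_rot: [-3.025, -0.586, -0.135]
contact_force: [-2.6, 1.4, 4.9]
grip_width: 91.3
```

Request:
arm_command(increments=[1, 0, 0, 0, 0, 1, 0, 0, 0, 0, 1, 0, 0, 0, 0, 1, 0, 0, 0, 0, 1, 0, 0, 0, 0, 1, 0, 0, 0, 0])

```text
time: 14.08
tool_pos: [571.1, -217.9, 8.1]
tcp_rot: [-3.021, -0.582, -0.14]
contact_force: [0.2, -2.1, 3.6]
grip_width: 49.1
```

```bash
python3 -c "
from h import *
st()"
```

```text
t 14.07 p [ 571.1 -217.9    8.1] grasp [ 560.5 -218.7   23.9] q [-0.7    0.65   1.984  1.431  0.407 -0.35 ]
tilt 34.0 az 4.4 y [-0.073 -0.992 -0.101] F [ 0.2 -2.1  3.6] w 49.1
```

Jaws stopped at 49.1 mm, so cyl_a is gripped. Next, lift.

```bash
python3 -c "
from h import *
print('up120',tool([-40,0,120]))"
```

```text
up120 [  32.9   -9.2 -121.8]
```

Request:
arm_command(increments=[1, 5, -2, -20, 0, 1, 11, -3, -40, 0, 1, 22, -6, -80, 0, 1, 33, -9, -122, 0, 1, 33, -9, -122, 0])

```text
time: 14.7
tool_pos: [530.5, -217.7, 129.6]
tcp_rot: [-3.022, -0.583, -0.139]
contact_force: [0.7, -0.3, -5.8]
grip_width: 49.5
```

Run:
```python
from h import *
print("front");plan((490,240,140),2.6,(0,))
t=imaging.capture("top");s=imaging.capture("side")
a=cv2.resize(t[150:230,310:430],(600,400),interpolation=cv2.INTER_CUBIC)
b=cv2.resize(s[190:310,270:450],(600,400),interpolation=cv2.INTER_CUBIC)
cv2.imwrite("pics/c3.png",np.vstack([a,b])[:600])
cv2.imwrite("pics/c3.png",np.vstack([cv2.resize(a,(400,267)),cv2.resize(b,(400,267))]))
```

```text
front
t 14.7 p [ 530.5 -217.7  129.6] grasp [ 519.9 -218.5  145.3] q [-0.762  0.366  1.996  0.92   0.55   0.163]
tilt 34.0 az 4.3 y [-0.072 -0.992 -0.099] F [ 0.7 -0.3 -5.8] w 49.5
back 0 inc [ -80.5 -452.4    7.2] spin -8.1
```

View pics/c3.png

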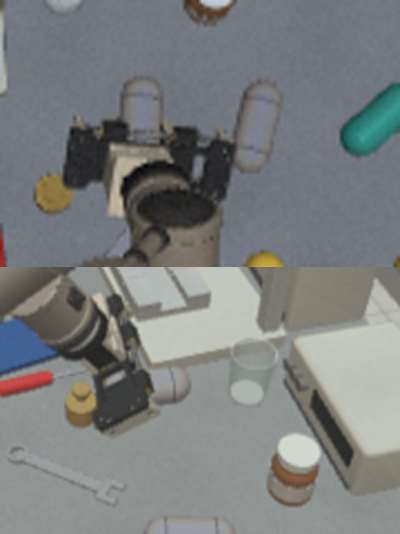

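The crop shows cyl_a held level between the jaws, its front dome tip at top-view pixel (353,173). Now I carry it to in front of the left pocket.

Request:
arm_command(increments=[1, -10, -30, 1, 0, 1, -20, -85, 1, -1, 1, -28, -140, 2, -2, 1, -36, -195, 3, -3, 1, -45, -250, 4, -4, 1, -54, -305, 5, -5, 1, -64, -360, 6, -6, 1, -74, -415, 7, -7, 1, -80, -445, 7, -8, 1, -80, -452, 7, -8, 1, -80, -452, 7, -8, 1, -80, -452, 7, -8])

```text
time: 16.3
tool_pos: [501.8, 229.3, 129.6]
tcp_rot: [-3.128, -0.573, 0.027]
contact_force: [1.4, -1.8, -6.4]
grip_width: 49.5
```

Run:
```python
from h import *
print("old tip",onz("top",352.9,173.1,145).round(1),"grasp was 519.9,-218.5")
plan((490,240,140),2.6,(0,))
cv2.imwrite("pics/top4.png",imaging.capture("top"));cv2.imwrite("pics/side4.png",imaging.capture("side"))
t=cv2.imread("pics/top4.png");s=cv2.imread("pics/side4.png")
a=cv2.resize(t[125:235,190:330],(700,550),interpolation=cv2.INTER_CUBIC)
cv2.imwrite("pics/c4.png",a)
```

```text
old tip [ 585.3 -225.9  145. ] grasp was 519.9,-218.5
t 16.3 p [501.8 229.3 129.6] grasp [491.5 228.7 145.5] q [ 0.395  0.322  2.056 -0.712  0.284  2.575]
tilt 32.9 az 3.0 y [ 0.034 -0.999 -0.011] F [ 1.4 -1.8 -6.4] w 49.5
back 0 inc [ -4.  -11.2   4.1] spin -0.7
```

View pics/c4.png

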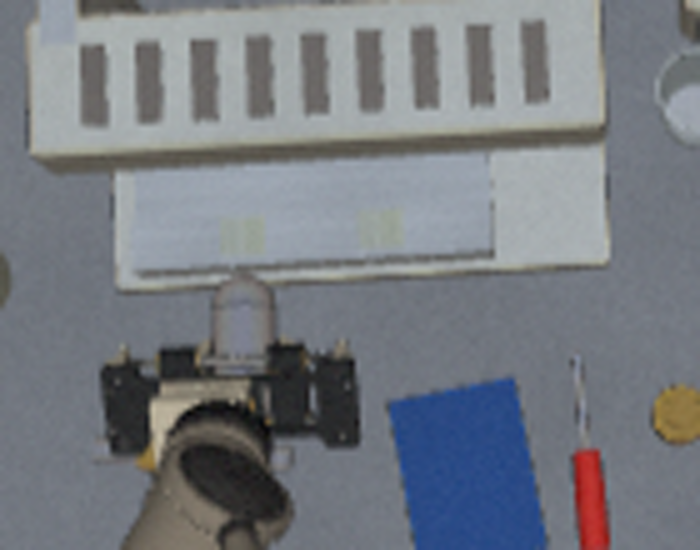

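Run:
```python
from h import *
S=np.array([649.9,149.4,0]);a=np.radians(2.7);xd=np.array([np.cos(a),np.sin(a),0]);yd=np.array([-xd[1],xd[0],0])
f=lambda u,v,z:(onz("top",190+u/5,125+v/5,z))
for n,u,v,z in[("tip",243,270,145.5),("pL",243,233,59),("pR",381,227,59),("pLfront",243,254,65),("pRfront",381,247,65),("blkFL",135,273,65),("blkFR",493,257,65),("blkR",493,200,65),("blkL",133,220,65),("deckFL",118,290,30),("deckFR",608,264,30)]:
    P=f(u,v,z);d=P-S;print(n,P.round(1),"st",round(d@xd,1),round(d@yd,1))
print("grasp 491.5 228.7 145.5; fwd: ")
st()
```

```text
tip [561.5 229.3 145.5] st -84.5 84.0
pL [607.7 243.9  59. ] st -37.8 96.3
pR [612.7 128.6  59. ] st -38.1 -19.0
pLfront [588.8 242.5  65. ] st -56.7 95.9
pRfront [594.7 127.8  65. ] st -56.2 -19.0
blkFL [572.8 331.9  65. ] st -68.5 185.9
blkFR [586.2  34.5  65. ] st -69.1 -111.8
blkR [634.5  34.8  65. ] st -20.8 -113.8
blkL [617.6 334.7  65. ] st -23.6 186.6
deckFL [564.1 353.2  30. ] st -76.1 207.6
deckFR [586.3 -61.4  30. ] st -73.5 -207.6
grasp 491.5 228.7 145.5; fwd: 
t 16.4 p [500.7 230.6 128.3] grasp [490.4 230.1 144.3] q [ 0.398  0.324  2.057 -0.71   0.283  2.573]
tilt 32.7 az 3.1 y [ 0.037 -0.999 -0.011] F [ 0.5  0.3 -5.6] w 49.5
```

Run:
```python
from h import *
plan((560,242,112),2.7);plan((638,245,106),2.7)
```

```text
t 16.4 p [500.7 230.6 128.3] grasp [490.4 230.1 144.3] q [ 0.398  0.324  2.057 -0.71   0.283  2.573]
tilt 32.7 az 3.1 y [ 0.037 -0.999 -0.011] F [ 0.5  0.3 -5.6] w 49.5
back 0 inc [41.4 -9.  65. ] spin -0.7
t 16.4 p [500.7 230.6 128.3] grasp [490.4 230.1 144.3] q [ 0.398  0.324  2.057 -0.71   0.283  2.573]
tilt 32.7 az 3.1 y [ 0.037 -0.999 -0.011] F [ 0.5  0.3 -5.6] w 49.5
back 0 inc [103.8  -9.  112.3] spin -0.7
```

Request:
arm_command(increments=[1, 20, -5, 32, 0, 1, 41, -9, 65, -1, 1, 57, -9, 77, -1, 1, 73, -9, 89, -1, 1, 88, -9, 101, -1, 1, 104, -9, 112, -1, 1, 104, -9, 112, -1, 1, 104, -9, 112, -1])

```text
time: 17.4
tool_pos: [649.8, 242.3, 93.6]
tcp_rot: [-3.139, -0.574, 0.047]
contact_force: [0.1, -0.6, -5.0]
grip_width: 49.1
```

Run:
```python
from h import *
plan((638,245,84),2.7)
s=imaging.capture("side");t=imaging.capture("top")
b=cv2.resize(s[100:240,290:430],(600,600),interpolation=cv2.INTER_CUBIC)
cv2.imwrite("pics/c5.png",b)
for p in[(585.4,243,106),(705.4,248,106),(585.4,243,83),(705.4,248,83)]:
    print(p,((proj("side",p)-[290,100])*600/140).round())
```

```text
t 17.4 p [649.8 242.3  93.6] grasp [639.5 241.7 109.6] q [ 0.31   0.572  1.729 -0.467  0.314  2.241]
tilt 32.9 az 3.0 y [ 0.049 -0.999 -0.002] F [ 0.1 -0.6 -5. ] w 49.1
back 0 inc [-15.   -3.3  20.8] spin 0.1
(585.4, 243, 106) [113. 288.]
(705.4, 248, 106) [233. 270.]
(585.4, 243, 83) [112. 308.]
(705.4, 248, 83) [232. 290.]
```

View pics/c5.png

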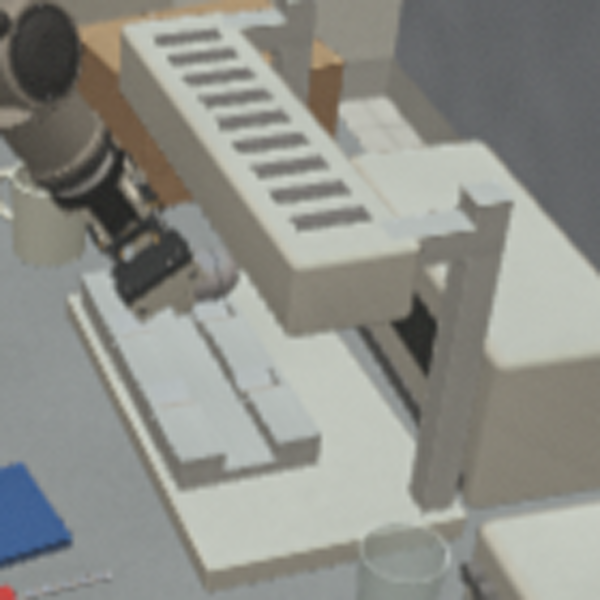

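The side crop shows cyl_a in under the bar and clear of it, its rear dome tip at crop pixel (238,272) against a predicted (233,270). I pull back about 3 mm and lower slowly.

Run:
```python
from h import *
print(tool([-3.5,3.5,0]),tool([-3.5,3.5,-24]),tool([-3.5,3.5,-28]))
```

```text
[-2.8 -3.7 -1.8] [-15.9  -3.6  18.3] [-18.   -3.6  21.7]
```

Request:
arm_command(increments=[1, -3, -4, -2, 0, 1, -8, -4, 5, 0, 1, -12, -4, 12, 0, 1, -14, -4, 15, 0, 1, -15, -4, 17, 0, 1, -16, -4, 18, 0, 1, -16, -4, 18, 0])

```text
time: 18.38
tool_pos: [648.9, 248.1, 74.4]
tcp_rot: [-3.141, -0.575, 0.047]
contact_force: [-0.4, 0.5, -4.7]
grip_width: 50.0
```

Run:
```python
from h import *
st();print(sensors.get_obs()["moment"])
```

```text
t 18.38 p [648.9 248.1  74.4] grasp [638.6 247.6  90.4] q [ 0.323  0.605  1.737 -0.558  0.283  2.344]
tilt 32.9 az 2.7 y [ 0.047 -0.999 -0.   ] F [-0.4  0.5 -4.7] w 50.0
[-0.01163632  0.97910188 -0.05234439]
```

Request:
arm_command(increments=[1, -3, 0, 4, 0, 1, -5, 0, 7, 0, 1, -7, 0, 9, 0, 1, -7, 0, 9, 0])

```text
time: 18.88
tool_pos: [649.6, 249.8, 66.8]
tcp_rot: [3.137, -0.57, 0.046]
contact_force: [-3.3, -4.0, 0.8]
grip_width: 49.5
```

Run:
```python
from h import *
st();print(sensors.get_obs()["moment"])
```

```text
t 18.88 p [649.6 249.8  66.8] grasp [639.4 249.4  82.8] q [ 0.328  0.62   1.732 -0.585  0.284  2.376]
tilt 32.7 az 2.2 y [ 0.044 -0.999  0.004] F [-3.3 -4.   0.8] w 49.5
[-0.45100884  0.70083945 -0.34313248]
```

Request:
arm_command(increments=[1, -1, 1, 0, 0, 1, -3, 3, -1, 0, 1, -3, 3, -1, 0])

```text
time: 19.25
tool_pos: [647.0, 248.0, 66.5]
tcp_rot: [3.136, -0.568, 0.047]
contact_force: [-0.3, 0.4, -1.8]
grip_width: 49.3
```

Run:
```python
from h import *
st();print(sensors.get_obs()["moment"])
```

```text
t 19.25 p [647.  248.   66.5] grasp [636.8 247.7  82.5] q [ 0.326  0.617  1.739 -0.585  0.282  2.375]
tilt 32.5 az 2.1 y [ 0.044 -0.999  0.005] F [-0.3  0.4 -1.8] w 49.3
[0.00642833 0.49020116 0.13768257]
```

Request:
arm_command(increments=[0.7, 0, 0, 0, 0, 0.4, 0, 0, 0, 0, 0, 0, 0, 0, 0, 0, 0, 0, 0, 0, 0, 0, 0, 0, 0, 0, 0, 0, -20, 0, 0, 0, 0, -60, 0, 0, 0, 0, -110, 0, 0, 0, 0, -150, 0, 0, 0, 0, -150, 0])

```text
time: 20.5
tool_pos: [566.6, 245.6, 196.3]
tcp_rot: [3.138, -0.573, 0.046]
contact_force: [0.4, 0.3, 0.7]
grip_width: 92.1
```

Run:
```python
from h import *
st()
s=imaging.capture("side");t=imaging.capture("top")
cv2.imwrite("pics/c6.png",np.hstack([cv2.resize(s[130:240,290:400],(400,400),interpolation=cv2.INTER_CUBIC),cv2.resize(t[130:210,200:280],(400,400),interpolation=cv2.INTER_CUBIC)]))
```

```text
t 20.5 p [566.6 245.6 196.3] grasp [556.3 245.2 212.3] q [ 0.378  0.316  1.813 -0.387  0.498  2.197]
tilt 32.8 az 2.2 y [ 0.044 -0.999  0.003] F [0.4 0.3 0.7] w 92.1
```

View pics/c6.png

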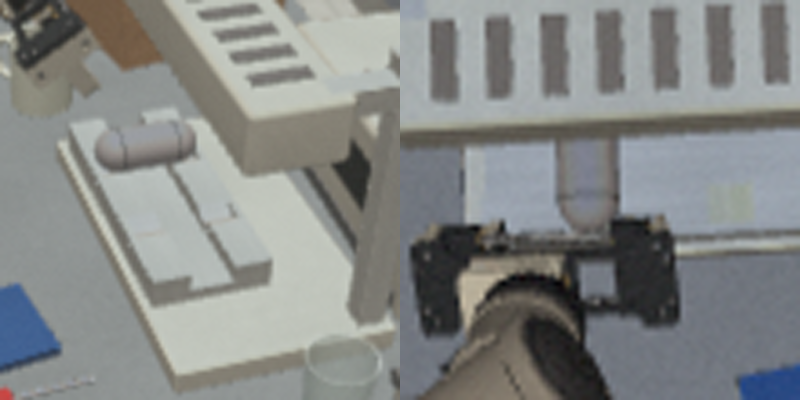

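cyl_a is home: in the side view its ends at (316,171) and (344,168) match the projected home pose within 1 px. Next, cyl_b.

Run:
```python
from h import *
plan((542,-378,29),-7,(140,0))
```

```text
t 20.6 p [566.4 244.9 192.7] grasp [556.2 244.5 208.7] q [ 0.377  0.321  1.814 -0.387  0.497  2.197]
tilt 32.5 az 2.0 y [ 0.043 -0.999  0.005] F [-0.3 -0.1 -0.9] w 91.7
back 140 inc [-133.1  620.4   -7.8] spin 11.2
back 0 inc [-133.1  620.4  132.2] spin 11.2
```

Request:
arm_command(increments=[0, -12, 50, 0, 0, 0, -24, 105, -1, 1, 0, -36, 160, -2, 2, 0, -48, 215, -3, 3, 0, -60, 270, -4, 4, 0, -72, 325, -5, 5, 0, -84, 380, -6, 6, 0, -96, 435, -7, 8, 0, -108, 490, -8, 9, 0, -120, 545, -8, 10, 0, -133, 600, -8, 11, 0, -133, 620, -8, 11, 0, -133, 620, -8, 11, 0, -133, 620, -8, 11])

```text
time: 22.35
tool_pos: [476.4, -378.7, 129.9]
tcp_rot: [-3.024, -0.554, -0.181]
contact_force: [0.3, 0.3, -0.3]
grip_width: 91.9
```

Run:
```python
from h import *
plan((542,-378,29),-7,(0,))
```

```text
t 22.35 p [ 476.4 -378.7  129.9] grasp [ 466.2 -379.1  145.9] q [-1.055  0.458  1.806  0.769  0.755  0.121]
tilt 32.4 az 2.3 y [-0.118 -0.988 -0.1  ] F [ 0.3  0.3 -0.3] w 91.9
back 0 inc [  1.7   1.7 139.3] spin 0.2
```

Request:
arm_command(increments=[0, 1, 1, 45, 0, 0, 2, 2, 85, 0, 0, 2, 2, 110, 0, 0, 2, 2, 125, 0, 0, 2, 2, 135, 0, 0, 2, 2, 139, 0, 0, 2, 2, 139, 0])

```text
time: 23.22
tool_pos: [552.9, -379.7, 15.4]
tcp_rot: [-3.027, -0.557, -0.18]
contact_force: [0.2, -1.0, 0.2]
grip_width: 91.4
```

Request:
arm_command(increments=[0.4, 0, 0, 0, 0, 0.5, 0, 0, 0, 0, 0.7, 0, 0, 0, 0, 1, 0, 0, 0, 0, 1, 0, 0, 0, 0, 1, 0, 0, 0, 0, 1, 0, 0, 0, 0])

```text
time: 24.1
tool_pos: [552.9, -379.4, 15.0]
tcp_rot: [-3.026, -0.557, -0.18]
contact_force: [-0.2, 1.4, 3.0]
grip_width: 51.4
```

Run:
```python
from h import *
st();print(tool([-40,0,120]))
```

```text
t 24.1 p [ 552.9 -379.4   15. ] grasp [ 542.7 -379.7   31. ] q [-0.931  0.714  1.737  0.971  0.565 -0.022]
tilt 32.5 az 2.0 y [-0.118 -0.988 -0.098] F [-0.2  1.4  3. ] w 51.4
[  30.    -7.  -122.7]
```

Request:
arm_command(increments=[1, 5, -1, -20, 0, 1, 10, -2, -40, 0, 1, 20, -5, -80, 0, 1, 30, -7, -122, 0, 1, 30, -7, -122, 0])

```text
time: 24.72
tool_pos: [513.4, -381.1, 137.2]
tcp_rot: [-3.032, -0.56, -0.178]
contact_force: [0.8, -0.3, -2.6]
grip_width: 51.3
```

Run:
```python
from h import *
plan((500,128,135),2.5,(0,))
```

```text
t 24.73 p [ 513.4 -381.1  137.2] grasp [ 503.2 -381.4  153.2] q [-0.994  0.483  1.736  0.742  0.748  0.211]
tilt 32.6 az 1.5 y [-0.119 -0.989 -0.093] F [ 0.8 -0.3 -2.6] w 51.3
back 0 inc [ -88.8 -501.5   20.8] spin -11.1
```

Request:
arm_command(increments=[1, -9, -50, 2, -1, 1, -18, -105, 4, -2, 1, -28, -160, 6, -4, 1, -38, -215, 9, -5, 1, -48, -270, 11, -6, 1, -58, -325, 13, -7, 1, -68, -380, 16, -9, 1, -78, -435, 18, -10, 1, -88, -490, 20, -11, 1, -89, -502, 21, -11, 1, -89, -502, 21, -11, 1, -89, -502, 21, -11])

```text
time: 26.22
tool_pos: [512.9, 138.1, 138.9]
tcp_rot: [3.123, -0.53, 0.048]
contact_force: [1.0, 0.5, -3.6]
grip_width: 51.3
```

Run:
```python
from h import *
plan((643,130.4,106),2.5)
t=imaging.capture("top");s=imaging.capture("side")
cv2.imwrite("pics/c7.png",np.hstack([cv2.resize(t[135:225,210:300],(400,400),interpolation=cv2.INTER_CUBIC),cv2.resize(s[130:230,270:370],(400,400),interpolation=cv2.INTER_CUBIC)]))
```

```text
t 26.23 p [512.9 138.1 138.9] grasp [503.3 138.  155.3] q [ 0.166  0.261  2.084 -0.283  0.283  1.944]
tilt 30.4 az 0.6 y [ 0.039 -0.999  0.016] F [ 1.   0.5 -3.6] w 51.3
back 0 inc [ 95.2  12.2 113.2] spin -0.3
```

View pics/c7.png

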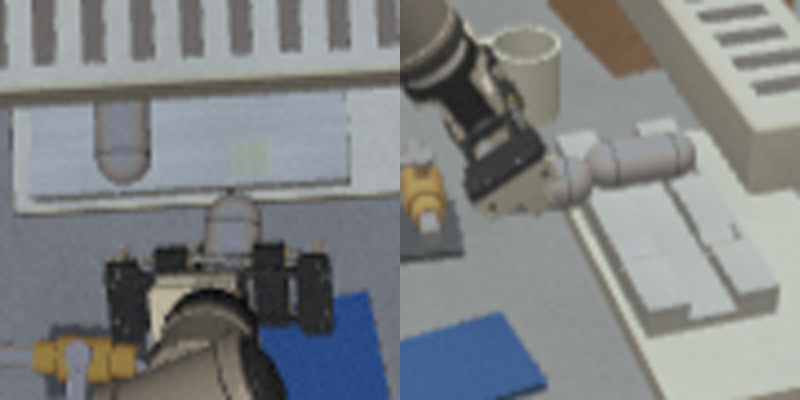

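Run:
```python
from h import *
print("tip",onz("top",210+234/4.444,135+190/4.444,153).round(1),"edges at base",onz("top",210+207/4.444,135+230/4.444,155).round(1),onz("top",210+259/4.444,135+230/4.444,155).round(1))
print("edges tip",onz("top",210+209/4.444,135+208/4.444,155).round(1),onz("top",210+260/4.444,135+208/4.444,155).round(1))
print("pocket",onz("top",210+249/4.444,135+157/4.444,59).round(1))
st();print(tool([77,-8,-40]),tool([140,-8,-48]))
```

```text
tip [565.2 133.  153. ] edges at base [528.8 156.3 155. ] [528.8 110.1 155. ]
edges tip [548.6 154.8 155. ] [548.6 109.4 155. ]
pocket [613.  129.3  59. ]
t 26.32 p [512.8 138.6 139. ] grasp [503.2 138.5 155.4] q [ 0.166  0.261  2.083 -0.279  0.283  1.94 ]
tilt 30.4 az 0.8 y [ 0.041 -0.999  0.016] F [-0.1  0.1 -3.9] w 51.3
[45.8 10.5 73.4] [ 96.1  12.9 112.1]
```

Request:
arm_command(increments=[1, 22, 4, 38, -1, 1, 44, 8, 77, -2, 1, 60, 9, 88, -3, 1, 74, 10, 98, -4, 1, 88, 10, 107, -4, 1, 100, 11, 115, -4, 1, 100, 11, 115, -4, 1, 100, 11, 115, -4])

```text
time: 27.32
tool_pos: [658.3, 129.9, 92.5]
tcp_rot: [3.082, -0.529, 0.127]
contact_force: [-0.7, -0.3, -3.9]
grip_width: 51.5
```

Run:
```python
from h import *
st()
s=imaging.capture("side")
cv2.imwrite("pics/c8.png",cv2.resize(s[130:230,290:390],(500,500),interpolation=cv2.INTER_CUBIC))
g=sensors.get_obs()["tool_pos"]-19*Rt()[:,2]
for k in(-58,62):print(((proj("side",g+[k,-3+k*.04,0])-[290,130])*5).round())
print(tool([0,0,-10]))
```

```text
t 27.32 p [658.3 129.9  92.5] grasp [648.6 129.8 108.9] q [ 0.103  0.538  1.776 -0.16   0.301  1.703]
tilt 30.5 az 0.6 y [ 0.097 -0.994  0.051] F [-0.7 -0.3 -3.9] w 51.5
[177. 268.]
[325. 244.]
[-5.1 -0.5  8.6]
```

View pics/c8.png

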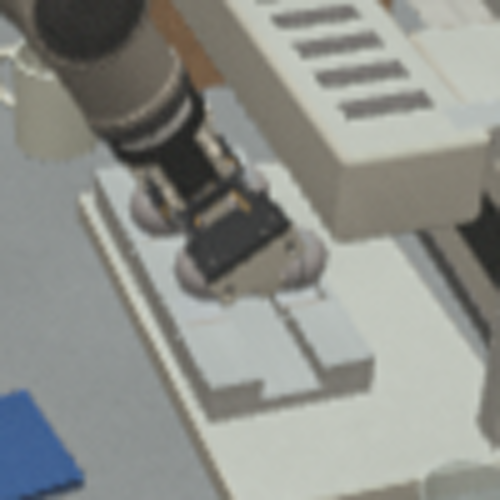

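The side crop shows cyl_b over the right pocket and clear of the bar, its far end some millimetres low: ends at crop pixels (177,268) and (326,255). I lower gently so the pocket levels it in the grip.

Request:
arm_command(increments=[1, -3, -3, 5, 0, 1, -6, -3, 10, 0, 1, -8, -3, 13, 0, 1, -9, -3, 15, 0, 1, -10, -3, 17, 0, 1, -10, -3, 17, 0])

```text
time: 28.12
tool_pos: [661.2, 133.0, 77.1]
tcp_rot: [3.081, -0.523, 0.127]
contact_force: [0.1, -0.2, -2.8]
grip_width: 51.3
```

Run:
```python
from h import *
st();print(sensors.get_obs()["moment"])
```

```text
t 28.12 p [661.2 133.   77.1] grasp [651.7 132.9  93.6] q [ 0.11   0.568  1.771 -0.188  0.283  1.736]
tilt 30.1 az 0.3 y [ 0.096 -0.994  0.052] F [ 0.1 -0.2 -2.8] w 51.3
[-0.06792576  0.70007134 -0.00943328]
```

Request:
arm_command(increments=[1, -4, 0, 1, 0, 1, -7, 1, 3, 0, 1, -9, 1, 5, 0, 1, -9, 1, 5, 0])

```text
time: 28.62
tool_pos: [659.3, 132.6, 74.1]
tcp_rot: [3.08, -0.518, 0.127]
contact_force: [-4.1, 0.6, 5.0]
grip_width: 51.3
```

Run:
```python
from h import *
st();print(sensors.get_obs()["moment"])
```

```text
t 28.62 p [659.3 132.6  74.1] grasp [649.9 132.6  90.5] q [ 0.11   0.571  1.774 -0.193  0.282  1.742]
tilt 29.9 az 0.1 y [ 0.096 -0.994  0.054] F [-4.1  0.6  5. ] w 51.3
[0.07411991 0.53130412 0.24866505]
```

Request:
arm_command(increments=[1, -3, 0, -1, 0, 1, -5, 0, 1, 0, 1, -6, 0, 2, 0, 1, -6, 0, 2, 0])

```text
time: 29.12
tool_pos: [657.8, 132.6, 73.6]
tcp_rot: [3.079, -0.516, 0.127]
contact_force: [-5.2, -0.3, 15.5]
grip_width: 50.4
```

Run:
```python
from h import *
st();print(sensors.get_obs()["moment"])
```

```text
t 29.12 p [657.8 132.6  73.6] grasp [648.3 132.6  90.1] q [ 0.111  0.57   1.777 -0.199  0.282  1.749]
tilt 29.8 az 0.0 y [ 0.095 -0.994  0.054] F [-5.2 -0.3 15.5] w 50.4
[-0.08938551 -0.09449207  0.22356318]
```

Request:
arm_command(increments=[1, -1, 0, -1, 0, 1, -3, 0, -2, 0, 1, -3, 0, -2, 0])

```text
time: 29.5
tool_pos: [654.8, 132.2, 73.7]
tcp_rot: [3.079, -0.514, 0.126]
contact_force: [1.7, -0.8, 7.3]
grip_width: 50.4
```

Run:
```python
from h import *
st();print(sensors.get_obs()["moment"])
s=imaging.capture("side")
cv2.imwrite("pics/c9.png",cv2.resize(s[140:220,300:380],(600,600),interpolation=cv2.INTER_CUBIC))
for k in(-60,60):print(((proj("side",np.array([650.8,131,83])+[k,k*.047,0])-[300,140])*7.5).round())
```

```text
t 29.5 p [654.8 132.2  73.7] grasp [645.4 132.2  90.2] q [ 0.111  0.567  1.784 -0.201  0.282  1.751]
tilt 29.7 az -0.1 y [ 0.095 -0.994  0.055] F [ 1.7 -0.8  7.3] w 50.4
[-0.08463168 -0.66700065  0.14500891]
[187. 364.]
[406. 326.]
```

View pics/c9.png

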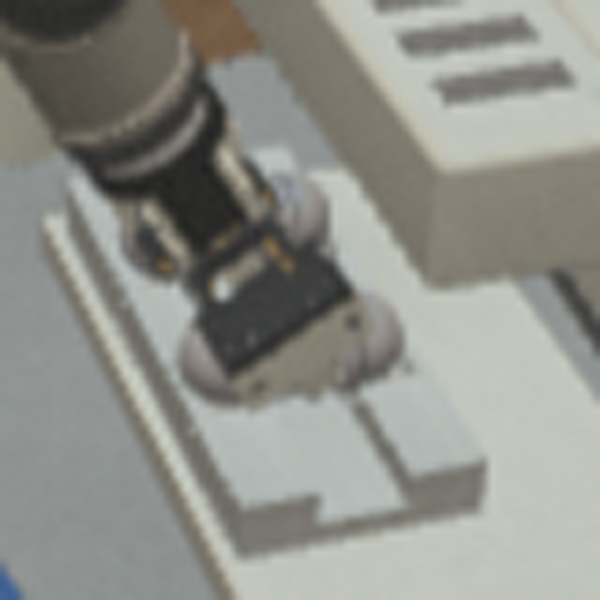

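The crop shows cyl_b's ends at (181,364) and (405,335), against a home prediction of (187,364) and (406,326). The block carries its weight, so I release it.

Request:
arm_command(increments=[1, 0, 0, -1, 0, 0.55, 0, 0, -1, 0, 0.4, 0, 0, -1, 0, 0.2, 0, 0, -1, 0, 0, 0, 0, -1, 0, 0, 0, 0, -1, 0, 0, 0, 0, -1, 0, 0, 0, 0, -20, 0, 0, 0, 0, -60, 0, 0, 0, 0, -110, 0, 0, 0, 0, -160, 0, 0, 0, 0, -160, 0])

```text
time: 31.05
tool_pos: [574.7, 132.7, 214.9]
tcp_rot: [3.079, -0.515, 0.126]
contact_force: [0.6, -0.5, -0.2]
grip_width: 91.8
```

Run:
```python
from h import *
st()
cv2.imwrite("pics/side10.png",imaging.capture("side"));cv2.imwrite("pics/top10.png",imaging.capture("top"))
s=cv2.imread("pics/side10.png")
d=s.astype(int);m=((d[:,:,0]-d[:,:,2])>-30)
# both cylinders: colour differs from the block: print blob extents
hsv=cv2.cvtColor(s,cv2.COLOR_BGR2HSV)
g=cv2.cvtColor(s,cv2.COLOR_BGR2GRAY)
print(g[168,318:348],g[186,322:356])
m=np.zeros_like(g);m[150:200,310:362]=(g[150:200,310:362]<146)*255
n,l,stt,c=cv2.connectedComponentsWithStats(m,8)
for i in range(1,n):
    if stt[i,4]>40:print(stt[i],c[i].round(1))
for y0 in((645.4,245.5),(650.8,131)):
    print(y0,*[proj("side",np.array([*y0,83])+[k,k*.047,0]).round(1) for k in(-60,0,60)])
# full-res comparison crop stack
cv2.imwrite("pics/c10.png",np.hstack([cv2.resize(s[140:220,300:380],(480,480),interpolation=cv2.INTER_CUBIC),cv2.resize(cv2.imread("pics/top10.png")[150:270,200:280],(320,480),interpolation=cv2.INTER_CUBIC)]))
```

```text
t 31.05 p [574.7 132.7 214.9] grasp [565.3 132.7 231.4] q [ 0.133  0.24   1.833 -0.124  0.557  1.682]
tilt 29.7 az -0.0 y [ 0.095 -0.994  0.054] F [ 0.6 -0.5 -0.2] w 91.8
[153 155 158 157 156 139 137 154 156 156 156 156 157 155 156 154 154 152
 152 153 150 125 142 140 129 124 188 194 194 194] [182 174 135 139 148 152 156 156 158 154 132 151 154 152 154 153 152 149
 148 147 146 146 145 142 139 135 125 123 127 118 107 136 181 189]
[310 150  34  30 469] [323.9 163.2]
[336 150  26  28 317] [351.3 162.2]
[310 167  18  33 108] [317.6 184.5]
[310 179  11  21  51] [314.5 190. ]
[324 179  30  21 208] [339.5 189.3]
(645.4, 245.5) [316.2 172. ] [330.2 169.8] [344.  167.6]
(650.8, 131) [324.9 188.5] [339.7 186. ] [354.2 183.5]
```

Run:
```python
from h import *
g=cv2.cvtColor(cv2.imread("pics/side10.png"),cv2.COLOR_BGR2GRAY)
for k in(-35,0,35):
    for nm,P in(("A",(645.4,245.5,83)),("B",(650.8,131,83))):
        u,v=proj("side",np.array(P)+[k,k*.047,0]);u,v=int(round(u)),int(round(v));print(nm,k,(u,v),g[v-11:v+12,u])
```

```text
A -35 (322, 171) [119 120 120 119 119 123 143 155 156 156 155 151 141 126 112  96  97 140
 187 187 185 184 184]
B -35 (331, 187) [158 189 189 187 182 159 146 149 140 153 154 153 147 137 126 109  95 103
 151 188 185 185 185]
A 0 (330, 170) [148 161 184 182 175 158 156 158 157 157 152 145 134 123 107  93 107 157
 188 187 187 179 153]
B 0 (340, 186) [186 186 183 181 173 160 155 157 157 155 154 148 141 128 116  98  92 129
 181 185 182 183 184]
A 35 (338, 168) [146 148 157 175 187 180 154 134 140 141 151 150 140 129 116 101  91 116
 166 174 147 117 128]
B 35 (348, 185) [190 189 188 186 179 157 152 147 138 140 130 127 125 113  99  84  91 142
 174 150 117 113 132]
```

Both cylinders' profiles in the side view match each other and the home projection within about 0.7 px at both ends, so both lie home and level. Next is the valve lever.

Run:
```python
from h import *
t=cv2.imread("pics/top0.png");g=cv2.cvtColor(t,cv2.COLOR_BGR2GRAY)
for v in(230,236,242,246,248,250):print(v,g[v,216:238])
# brass centre and pivot; handle centre line by dark mask
P=onz("top",228,213.4,97);T=onz("top",226.4,248,97);print(P,T,np.linalg.norm(P-T),np.degrees(np.arctan2(*(T-P)[[1,0]])))
print("foot",onz("top",190+95*.325,125+257*.325,5),onz("top",190+162*.325,125+307*.325,5),"stubs",onz("top",190+58*.325,125+277*.325,60),onz("top",190+180*.325,125+282*.325,60))
```

```text
230 [118 115 121 121 119 116 120 119  91 105 109 113 106  76 122 119 121 118
 121 121 120 122]
236 [118 113 116 120 120 118 116 111  92 108 112 120  97  83 119 119 118 119
 118 120 119 116]
242 [119 120 121 119 119 118 118 100  98 108 116 120  86  93 119 115 118 117
 119 122 119 115]
246 [119 118 117 120 120 119 118  96 101 108 117 119  79 120 120 119 113 118
 116 116 116 117]
248 [117 115 116 118 120 117 117 117  96  98  96 100  92 120 118 116 119 118
 115 116 117 118]
250 [116 119 117 117 120 120 118 118 117 119 116 116 115 118 117 117 119 119
 116 113 118 115]
[428.77822075 277.09922722  97.        ] [289.74790846 280.28217903  97.        ] 139.0667426737514 178.68850288743346
foot [458.16220935 324.7059088    5.        ] [388.88532384 230.84516422   5.        ] stubs [425.56086062 362.57787254  60.        ] [418.6770958  199.12886404  60.        ]
```

Run:
```python
from h import *
p=sensors.get_obs()["tool_pos"];print(tool(np.array([335,340,210])-p))
```

```text
[-184.8 -229.2 -116.8]
```

Request:
arm_command(increments=[0.5, -31, -38, -20, 0, 1, -62, -76, -39, 0, 1, -92, -115, -58, 0, 1, -123, -153, -78, 0, 1, -154, -191, -97, 0, 1, -185, -229, -117, 0, 1, -185, -229, -117, 0])

```text
time: 32.02
tool_pos: [332.3, 342.1, 208.3]
tcp_rot: [3.077, -0.505, 0.133]
contact_force: [0.1, -1.3, 0.3]
grip_width: 26.2
```

Run:
```python
from h import *
st();p=sensors.get_obs()["tool_pos"];print(tool(np.array([335,340,180])-p))
```

```text
t 32.02 p [332.3 342.1 208.3] grasp [323.  342.1 224.8] q [ 0.893  0.154  1.964 -0.574  0.774  2.714]
tilt 29.2 az 0.0 y [ 0.101 -0.993  0.057] F [ 0.1 -1.3  0.3] w 26.2
[-11.5   0.7  26. ]
```

Run:
```python
from h import *
p=sensors.get_obs()["tool_pos"];print("start",tool(np.array([334,332,82])-p))
for a in range(178,275,8):
    r=np.radians(a);h=np.array([np.cos(r),np.sin(r)]);n=np.array([-h[1],h[0]])
    q=np.array([425,277])+100*h-n*(11+11*abs(n[0])+19*abs(n[1]))+[8.3,0]
    print(a,q.round(),tool(np.array([*q,82])-[334,332,82]))
```

```text
start [-60.8   3.  111.1]
178 [334. 311.] [-2.1 21.1  0.2]
186 [331. 297.] [-7.  34.  -1.7]
194 [329. 284.] [-10.3  47.2  -2.7]
202 [328. 270.] [-12.1  61.1  -2.8]
210 [330. 256.] [-12.2  75.6  -1.8]
218 [334. 241.] [-10.2  90.2   0.2]
226 [341. 227.] [ -6.3 104.6   3.3]
234 [349. 214.] [ -0.3 118.4   7.5]
242 [360. 203.] [  7.7 131.2  12.8]
250 [373. 193.] [ 17.6 142.5  19. ]
258 [387. 185.] [ 29.1 151.9  26. ]
266 [403. 179.] [ 42.1 159.1  33.7]
274 [417. 176.] [ 53.8 163.7  40.5]
```

Request:
arm_command(increments=[1, -20, 9, 40, 0, 1, -40, 11, 75, 0, 1, -61, 11, 110, 0, 1, -61, 11, 110, 0])

```text
time: 32.52
tool_pos: [338.4, 319.8, 86.3]
tcp_rot: [3.073, -0.494, 0.128]
contact_force: [-0.3, -0.3, -0.7]
grip_width: -0.0
```

Run:
```python
from h import *
st()
```

```text
t 32.52 p [338.4 319.8  86.3] grasp [329.3 320.  103. ] q [ 0.84   0.353  2.149 -0.923  0.47   3.103]
tilt 28.6 az -0.9 y [ 0.095 -0.994  0.061] F [-0.3 -0.3 -0.7] w -0.0
```

Run:
```python
from h import *
p=sensors.get_obs()["tool_pos"]
for a in range(182,280,8):
    r=np.radians(a);h=np.array([np.cos(r),np.sin(r)]);n=np.array([-h[1],h[0]])
    q=np.array([425,277])+100*h-n*(11+11*abs(n[0])+19*abs(n[1]))+[8.3,0]
    print(a,q.round(),tool(np.array([*q,84])-p))
```

```text
182 [332. 304.] [-8.2 15.2 -0.7]
190 [329. 291.] [-12.2  27.9  -2.1]
198 [328. 277.] [-14.8  41.5  -2.5]
206 [329. 263.] [-15.7  55.7  -2. ]
214 [332. 248.] [-14.7  70.3  -0.4]
222 [337. 234.] [-11.7  84.8   2.2]
230 [345. 221.] [-6.6 98.9  5.9]
238 [355. 208.] [  0.5 112.2  10.6]
246 [366. 197.] [  9.6 124.2  16.4]
254 [380. 188.] [ 20.4 134.5  23. ]
262 [395. 181.] [ 32.9 142.8  30.2]
270 [411. 177.] [ 46.5 148.7  38. ]
278 [423. 175.] [ 56.4 152.2  43.6]
```

Request:
arm_command(increments=[1, -4, 8, 0, 0, 1, -8, 15, -1, 0, 1, -10, 21, -1, 0, 1, -12, 28, -2, 0, 1, -14, 35, -2, 0, 1, -15, 42, -2, 0, 1, -16, 49, -2, 0, 1, -16, 56, -2, 0, 1, -15, 63, -1, 0, 1, -15, 70, 0, 0, 1, -13, 78, 1, 0, 1, -12, 85, 2, 0, 1, -9, 92, 4, 0, 1, -7, 99, 6, 0, 1, -3, 106, 8, 0, 1, 0, 112, 11, 0, 1, 5, 118, 13, 0, 1, 10, 124, 16, 0])

```text
time: 34.78
tool_pos: [367.3, 203.0, 95.4]
tcp_rot: [3.073, -0.489, 0.127]
contact_force: [-2.3, 3.0, -1.0]
grip_width: 0.7
```

Run:
```python
from h import *
st();print(sensors.get_obs()["moment"])
p=sensors.get_obs()["tool_pos"]
for a in range(246,286,4):
    r=np.radians(a);h=np.array([np.cos(r),np.sin(r)]);n=np.array([-h[1],h[0]])
    q=np.array([425,277])+100*h-n*(11+11*abs(n[0])+19*abs(n[1]))+[8.3,0]
    print(a,q.round(),tool(np.array([*q,84])-p))
```

```text
t 34.77 p [367.3 203.   95.4] grasp [358.3 203.2 112.1] q [ 0.501  0.228  2.319 -0.995  0.284  2.886]
tilt 28.3 az -1.0 y [ 0.094 -0.994  0.06 ] F [-2.3  3.  -1. ] w 0.7
[0.34646722 0.88531187 0.17459302]
246 [366. 197.] [-6.9  4.9  9.6]
250 [373. 193.] [-1.6 10.3 12.8]
254 [380. 188.] [ 4.1 15.2 16.2]
258 [387. 185.] [10.1 19.6 19.7]
262 [395. 181.] [16.5 23.4 23.4]
266 [403. 179.] [23.2 26.7 27.2]
270 [411. 177.] [30.2 29.3 31.1]
274 [417. 176.] [35.1 31.2 33.8]
278 [423. 175.] [40.1 32.8 36.6]
282 [429. 174.] [45.3 34.1 39.5]
```

Request:
arm_command(increments=[1, -5, 3, 6, 0, 1, -6, 6, 11, 0, 1, -3, 10, 13, 0, 1, 2, 14, 15, 0])

```text
time: 35.28
tool_pos: [376.7, 195.3, 92.1]
tcp_rot: [3.06, -0.483, 0.127]
contact_force: [-2.1, 1.9, -2.5]
grip_width: 0.5
```

```bash
cat > v.py <<'E'
from h import *
st();print(sensors.get_obs()["moment"])
p=sensors.get_obs()["tool_pos"]
for a in range(250,286,4):
    r=np.radians(a);h=np.array([np.cos(r),np.sin(r)]);n=np.array([-h[1],h[0]])
    q=np.array([425,277])+100*h-n*(11+11*abs(n[0])+19*abs(n[1]))+[8.3,0]
    print(a,q.round(),tool(np.array([*q,84])-p))
E
python3 v.py
```

```text
t 35.27 p [376.7 195.3  92.1] grasp [367.8 195.7 108.9] q [ 0.474  0.244  2.308 -0.995  0.283  2.863]
tilt 28.1 az -2.7 y [ 0.088 -0.993  0.072] F [-2.1  1.9 -2.5] w 0.5
[0.22154915 0.94189927 0.1655352 ]
250 [373. 193.] [-7.4  1.8  5.5]
254 [380. 188.] [-1.7  6.7  8.9]
258 [387. 185.] [ 4.4 11.  12.4]
262 [395. 181.] [10.8 14.8 16.1]
266 [403. 179.] [17.6 18.  20. ]
270 [411. 177.] [24.6 20.6 23.9]
274 [417. 176.] [29.5 22.5 26.6]
278 [423. 175.] [34.5 24.1 29.4]
282 [429. 174.] [39.7 25.3 32.2]
```

Request:
arm_command(increments=[1, -1, 5, 8, 0, 1, 2, 9, 11, 0, 1, 5, 12, 13, 0, 1, 9, 14, 15, 0, 1, 13, 16, 18, 0, 1, 17, 18, 20, 0, 1, 17, 18, 20, 0])

```text
time: 36.15
tool_pos: [400.0, 185.9, 88.5]
tcp_rot: [3.041, -0.482, 0.126]
contact_force: [-9.7, 2.6, 6.3]
grip_width: 0.8
```

```bash
python3 v.py
```

```text
t 36.15 p [400.  185.9  88.5] grasp [391.1 186.7 105.3] q [ 0.431  0.276  2.274 -0.995  0.283  2.824]
tilt 28.1 az -5.1 y [ 0.079 -0.993  0.089] F [-9.7  2.6  6.3] w 0.8
[0.29251661 1.33042589 0.20086553]
250 [373. 193.] [-25.1  -9.1  -9. ]
254 [380. 188.] [-19.4  -4.3  -5.5]
258 [387. 185.] [-13.3   0.   -1.9]
262 [395. 181.] [-6.9  3.7  1.9]
266 [403. 179.] [-0.2  6.9  5.7]
270 [411. 177.] [6.9 9.4 9.7]
274 [417. 176.] [11.8 11.2 12.4]
278 [423. 175.] [16.8 12.7 15.2]
282 [429. 174.] [22.  13.9 18.1]
```

```bash
python3 -c "
from h import *
print(tool([8,-3,0]),tool([16,-4,0]),tool([24,-5,0]))"
```

```text
[6.7 3.6 3.9] [13.6  5.2  7.7] [20.5  6.9 11.5]
```

Request:
arm_command(increments=[1, 3, 2, 2, 0, 1, 7, 4, 4, 0, 1, 10, 4, 6, 0])

```text
time: 36.52
tool_pos: [402.3, 183.9, 86.3]
tcp_rot: [3.04, -0.47, 0.129]
contact_force: [-82.5, 23.2, 52.7]
grip_width: 0.6
```

```bash
python3 v.py | head -3; python3 -c "
from h import *
cv2.imwrite('pics/top11.png',imaging.capture('top'));cv2.imwrite('pics/side11.png',imaging.capture('side'))
t=cv2.imread('pics/top11.png');s=cv2.imread('pics/side11.png')
cv2.imwrite('pics/c11.png',np.hstack([cv2.resize(t[170:250,200:280],(400,400),interpolation=cv2.INTER_CUBIC),cv2.resize(s[130:230,220:320],(400,400),interpolation=cv2.INTER_CUBIC)]))"
```

```text
t 36.52 p [402.3 183.9  86.3] grasp [393.6 184.7 103.2] q [ 0.418  0.281  2.267 -0.946  0.282  2.762]
tilt 27.5 az -5.3 y [ 0.083 -0.992  0.091] F [-82.5  23.2  52.7] w 0.6
[3.07859544 8.22239533 1.38479544]
```

The force jumped to about 100 N at the lever angle where I expected the stop. I back off at once and look.

Request:
arm_command(increments=[1, -10, -1, -4, 0, 1, -20, -1, -8, 0, 1, -35, -1, -15, 0, 1, -40, -1, -55, 0, 1, -40, -1, -100, 0, 1, -40, -1, -150, 0, 1, -40, -1, -150, 0])

```text
time: 37.5
tool_pos: [307.3, 188.1, 206.9]
tcp_rot: [3.044, -0.489, 0.125]
contact_force: [-1.3, 0.3, -0.9]
grip_width: 0.3
```

Run:
```python
from h import *
st()
t=imaging.capture('top');s=imaging.capture('side');cv2.imwrite('pics/top12.png',t);cv2.imwrite('pics/side12.png',s)
a=cv2.resize(t[140:260,190:390],(800,480)[:2],interpolation=cv2.INTER_CUBIC)
a=cv2.resize(t[150:250,200:270],(336,480),interpolation=cv2.INTER_CUBIC)
b=cv2.resize(s[140:240,235:385],(720//10*6,288),interpolation=cv2.INTER_CUBIC)
c=np.zeros((480,432,3),np.uint8);c[:288]=b;c[288:480]=cv2.resize(t[120:260,150:450],(432,192))
cv2.imwrite('pics/c12.png',np.hstack([a,c]))
```

```text
t 37.5 p [307.3 188.1 206.9] grasp [298.3 188.8 223.6] q [ 0.604 -0.111  2.237 -0.502  0.68   2.415]
tilt 28.5 az -4.6 y [ 0.079 -0.993  0.086] F [-1.3  0.3 -0.9] w 0.3
```

View pics/c12.png

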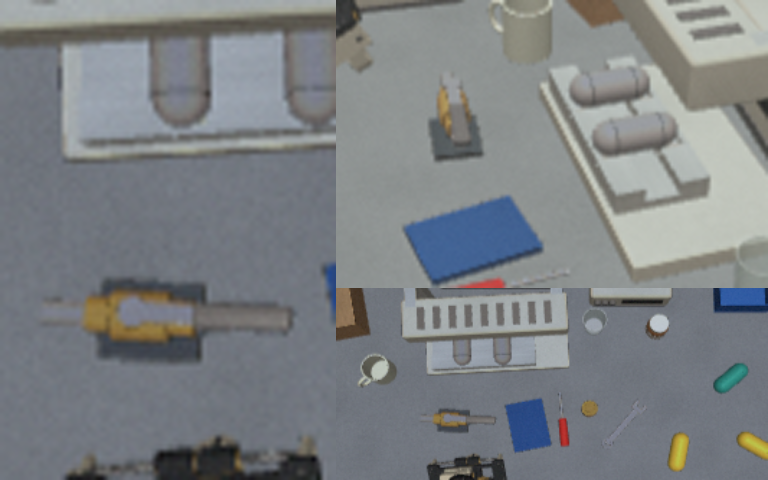

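The last picture shows both cylinders home and level in the pockets, and the lever pointing right along the pipe, from crop pixel (130,312) to (292,318). One numeric check of the lever and the bystanders before I hand in.

Run:
```python
from h import *
t=cv2.imread('pics/top12.png');t0=cv2.imread('pics/top0.png')
g=cv2.cvtColor(t,cv2.COLOR_BGR2GRAY).astype(float)
pts=[]
for u in range(243,259):
    w=np.clip(np.median(g[205:228,u])-g[205:228,u]-8,0,None)+0; v=np.arange(205,228)
    m=np.abs(g[205:228,u]-118)>9
    if m.any():pts.append((u,v[m].mean()))
P=[onz("top",u,v,97) for u,v in pts];x=np.polyfit([p[1] for p in P],[p[0] for p in P],1)
print("handle dx/dy deg",np.degrees(np.arctan(x[0])),"x at y=277",np.polyval(x,277),"tip y",P[-1])
# pipe line from left stub
q=[]
for u in range(209,217):
    m=np.abs(g[205:228,u]-118)>9
    if m.any():q.append(onz("top",u,np.arange(205,228)[m].mean(),60))
print("left stub mean",np.mean(q,0))
d=cv2.absdiff(t,t0).max(2)>40
for n,(x0,y0,x1,y1) in dict(beaker=(318,132,342,160),jar=(362,136,386,160),weight=(318,200,334,216),wrench=(334,198,368,236),notebook=(266,198,300,240),screw=(302,194,314,238),mug=(164,166,190,194),turq=(408,172,440,200),y1=(378,222,400,256),y2=(426,222,458,248)).items():print(n,d[y0:y1,x0:x1].sum(),end="; ")
```

```text
handle dx/dy deg 2.4021900112090937 x at y=277 423.1748595510915 tip y [414.05823336 155.66501857  97.        ]
left stub mean [427.72632632 355.84647358  60.        ]
beaker 0; jar 0; weight 0; wrench 0; notebook 0; screw 0; mug 0; turq 0; y1 0; y2 0;
```

```bash
python3 -c "
from h import *
st();print(ticket.close_job())"
```

```text
t 37.6 p [307.  187.  203.7] grasp [298.  187.8 220.5] q [ 0.602 -0.105  2.24  -0.504  0.677  2.416]
tilt 28.3 az -5.2 y [ 0.078 -0.993  0.09 ] F [ 0.1 -0.1 -1.1] w 0.2
the job is handed in; nothing more can be done
None
```

Both grey sample cylinders lie level in the two pockets and the valve lever is at its open stop. I handed the job in at 37.6 s, with the gripper clear of everything.

**How:** The moves have no tilt command, so I leaned the gripper by pushing against the arm's reach limit. It leaned 34° at the first pick and 30–33° when placing, a little under the suggested 35°. I set each cylinder down until the block carried its weight, and only then turned the lever.

**Last checks:**
- **Cylinders:** in the side view both match the expected resting position to within about 0.7 px at both ends. That was measured before the lever push; the last picture still shows both in place.
- **Lever:** its line is at 2.4°, the same as the pipe line I first measured. A rougher estimate from the left pipe stub alone gave about 3.3°.
- **Bystanders and look-alikes:** no change in the top view.

**What did not go cleanly:**
- **Force:** pushing into the lever stop peaked at about 100 N at the wrist. That is below the 120 N limit, and I backed off at once.
- **Force direction:** it pointed more upward than a clean push on the lever should give, so the fingertip may also have pressed on something fixed there. I did not confirm that.
- **Joint range:** while I built up the lean, joint 3 read 0.036 to 0.039 against its lower limit of 0.04. If the readings are exact, that is slightly past its range.
- **cyl_b:** it hung a few degrees nose-down in the grip and levelled as I pressed it into the pocket with up to about 19 N.

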